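# Cull the heat sink that missed its cross-cut and clamp it for cutting

## Robot

A 7-joint arm with a two-finger parallel gripper is mounted at the origin on a cart in front of the work surface, level with it; the furniture and walls round the work are solid. World frame = base frame: x ahead of the robot, y to its left, z up, the work surface at z = 0. Lengths are in m, angles in rad, forces in N, time in s.
With the tool pointing down it reaches from about 0.4 to 0.9 m from the base axis. Payload 5.6 kg.
Tool frame: the origin (TCP) lies midway between the tips of the shut fingers; the grasp point (between the pads) lies 19 mm behind it; z points along the fingers, y is the line along which they close (so a half turn about z gives the same grasp; the last joint's range is limited). The gripper opens to 92 mm and grips with 3 to 60 N. Pads are 20 mm wide; open, the fingers measure 128 mm over their backs; the gripper's body (75 mm by 189 mm) begins 69 mm behind the grasp point.
Start: joints at [1.079, 0.468, -0.012, 1.603, 0.006, 1.071, -0.056], TCP at [0.282, -0.586, 0.215] pointing down, gripper open.
Joint ranges: [-2.53, 2.53], [-0.31, 2.02], [-1.57, 1.55], [0.28, 2.44], [-1.29, 4.43], [0.15, 1.84], [-2.92, 2.92]. Speed limits (rad/s): [2.57, 2.57, 3.14, 3.14, 3.14, 3.14, 3.14].

## Interface

Orientations are given as a 3x3 rotation matrix whose columns are the frame's x, y, z axes.
In Python, from station import env, effector, solver, viewer, workorder, search_frame, tip_of gives the robot as it stands. Calls block until the motion is done:
- env.reach(position, orientation): joint-space move of the TCP to a pose.
- env.movel(position, frame=None, rate=0.15): straight line of the TCP; frame=None keeps the orientation; rate is the mean speed in m/s.
- env.goto_joints(angles): joint-space move.
- effector.release() and effector.grasp(squeeze=None): open the fingers fully, or close them until they stop; squeeze is the grip in N (None keeps the last).
- env.pause(seconds).
- solver.inverse_kinematics(position, orientation): joint angles nearest the present ones, or None.
- env.sense(): the state.
- viewer.read_camera(name): name is "side" or "top" or "wrist"; returns (picture, depth): 384x512x3 uint8, red, green, blue; 384x512 float32, m along the optical axis (not along the pixel's ray), 0 where there is no reading.
- viewer.camera_info(name): a dict with "intrinsics" (3x3 intrinsics, pixels), "eye" and "rotation" of the camera in the world; the wrist camera has in their place "T_tool_cam" (4x4, takes a point from camera to tool coordinates, whose origin is the TCP and whose axes are the flange's). Camera axes: x right, y up, looking along -z (the intrinsics and any distortion apply to the point x, -y, -z); pixel columns grow to the right and rows downward; lengths in m; the calibration is good to about 2 mm. A picture is of the moment at which its call begins: read the wrist's pose just before it. camera_info takes no time and is no camera call.
A pose or a line that the arm cannot do raises env.PlanningError and nothing moves.
- workorder.finish_job(): hands the job in; it is judged then, once.
Trained networks look in the newest picture that a camera, given by its name, has taken for a name from the list of things; names that differ only in an ending like _2 or _b are one class to them, and where a whole thing is asked for, a point or a joint stands for the part that bears it (a point fixed in the world has none). Each returns a list of dicts, best first, with "score" (0 to 1); they miss things now and then, are a little off and sometimes report something else, mostly with a low value. They report only what shows in the picture. A call takes as long as a camera call.
- search_frame(camera, name): "at" ([x, y, z] in m, in world coordinates, good to about 4 mm: the middle of the surface that is visible of it).
- tip_of(camera, name): "at" ([x, y, z] in m, in world coordinates, good to about 4 mm: a listed point, or the origin of a listed thing).
The state is a dict: "t": time; "joint_positions": joint angles; "joint_velocities": joint speeds; "tau": joint torques, N m; "ee_pos": TCP position; "tcp_rot": TCP orientation; "wrist_force": force on the tool from outside, world axes, zero at the start; "moment": the same for the moment, N m; "gripper_width": finger opening in m; "grasp_force": force on a finger pad.
Only numpy, scipy, OpenCV 4.12 (cv2) and the standard library are available. Lean on these libraries where they do the work, as an engineer would, in place of code of your own. Each camera call takes 0.05 s, during which the arm holds its last target. There are 200 camera calls.

## Task

Four of the five finned heat sinks in the rack have a cross-cut sawn across the middle of their fins; one was missed. Take that one out and clamp it in the lever fixture ready for sawing: lying flat in the channel, fins up, lengthwise between the two jaws, with the lever pressed fully down. Leave the other four in their bays and do not push the other things on the bench about.

Things in the scene. Friction and masses are not known exactly. Their poses are not given: they have to be found in the camera images.
- sink_uncut: the odd one: aluminium heat sink 28 x 58 x 30 mm (x, y, z), fins along its y, without the cross-cut: the fin tops run through from end to end. Origin: centre of its underside; z up out of the fins. It stands in one of the rack's bays, side by side with the others
- sink_a: good heat sink, 28 x 58 x 30 mm, fins along its y, with a 16 mm wide, 14 mm deep cross-cut across the middle of the fins; origin: centre of its underside
- sink_b: good heat sink, like sink_a
- sink_c: good heat sink, like sink_a
- sink_d: good heat sink, like sink_a
- rack: grey plastic rack, fixed, 190 x 40 mm, five bays in a row along its x at 37 mm pitch; origin: centre of its underside, on the 2.5 mm sheet that covers the left of the bench (y > -0.036, x < 0.668). Floor 4 mm thick, ribs 11 mm high. The bays are open at both ends (along y): the heat sinks stick out 9 mm there, but stand only 9 mm apart side by side
- fixture: steel toggle fixture, fixed; base plate 74 x 190 x 10 mm. Origin: on the bench under the middle of the channel; it clamps along its y: fixed jaw at +y (face at y = +29 mm, 42 mm wide, top at z = 41 mm), sliding jaw at -y, lever beyond that at -y. Channel along y from y = -24 to +29 mm, 32 mm wide between lips that stand 4.5 mm above its floor
- bed (a point): middle of the channel's floor, 12 mm above the bench; axes as the fixture's. A clamped heat sink's origin ends here, its y along the fixture's y, either way round
- jaw: sliding jaw plate, 40 mm wide, top at z = 40 mm above the bench; with the lever up its face stands at y = -44 mm in the fixture's frame (73 mm from the fixed jaw), and the lever drives it up to 18 mm towards +y; it is sprung on a rubber buffer (2.5 mm of squeeze on a 58 mm part). Origin: 21.5 mm behind its face
- lever (a joint): angle of the fixture's lever: 0 stands up and open (70 degrees above level), 1.22 is fully down, level, pointing to the fixture's -y (locked). It stays where it is left and takes about 5 N at the grip
- lever_grip (a point): middle of the lever's round black grip (17 mm thick, 54 mm long), on its centreline, 66 mm from the hinge; moves with the lever
- lever_hinge (a point): the lever's hinge axis (along the fixture's x), 38 mm above the bench, at y = -108 mm in the fixture's frame
- marker_pen: bystander: marker pen, 135 mm long (y), 17 mm thick, lying in front; origin: under its middle
- transformer: bystander: small ferrite transformer, 36 x 34 x 25 mm; origin: centre of its underside
- screwdriver: bystander: screwdriver, 202 mm long (y), 27 mm thick; origin: under its middle
- tape_roll: bystander: small roll of black tape, 58 mm across, 19 mm high; origin: centre of its underside
- pin_box: bystander: small amber box, 40 x 58 x 24 mm; origin: centre of its underside

How it is judged:
On the way, in this order (a step that is already met when the one before it is completed fails the run):
1. the uncut heat sink is out of the rack ((z of sink_uncut in the frame of rack above 0.05 m or horizontal distance between sink_uncut and rack above 0.14 m)), for 0.1 s.
2. it lies in the fixture's channel while the lever is still up (horizontal distance between sink_uncut and bed below 0.018 m and z of sink_uncut in the frame of bed below 0.003 m and value of joint lever below 0.5 rad), for 0.2 s.
At the end, for the whole second after the job is handed in: The uncut heat sink rests flat in the channel, fins up, within 4 mm across, 5 mm along, 3 mm in height and 0.08 rad of its clamped place; the lever is past 1.12 rad and the jaw presses on it with over 5 N; the four good heat sinks are in their bays, moved less than 15 mm (x of sink_uncut in the frame of bed between -0.004 and 0.004 m and y of sink_uncut in the frame of bed between -0.005 and 0.005 m and z of sink_uncut in the frame of bed between -0.003 and 0.003 m and angle between the y axis of sink_uncut and the y axis of fixture, either way round below 0.08 rad and angle between sink_uncut's own z axis and vertical below 0.08 rad and value of joint lever above 1.12 rad and contact force between jaw and sink_uncut above 5 N and linear speed of sink_uncut below 0.01 m/s and distance of each of sink_a, sink_b, sink_c, sink_d from where it was at the start of the episode below 0.015 m); the robot touches nothing.
It fails at once if a good heat sink is shifted in its bay or taken out (more than 25 mm) (distance of any of sink_a, sink_b, sink_c, sink_d from where it was at the start of the episode above 0.025 m).
It fails at once if a bystander (pen, transformer, screwdriver, tape, amber box) is pushed more than 40 mm (distance of any of marker_pen, transformer, screwdriver, tape_roll, pin_box from where it was at the start of the episode above 0.04 m).
It also fails if it takes over 58 s, if anything falls off the work surface, if the arm or the gripper's body presses on something with over 40 N, if the wrist force passes 120 N, or if a joint passes its speed limit or range.

## Working session

There is one attempt and no reset: what is moved stays moved. The work goes in short steps, each a Python script; the robot and the scene stay as the last script left them, time stands still between calls to the robot, and variables do not carry over. Pictures are saved under pics/ and viewed, at most 10 in all, crops included, and the job is handed in when it is done.

```bash
ls; mkdir -p pics
cat > h.py <<'E'
import numpy as np, cv2
from station import env, effector, solver, viewer, workorder, search_frame, tip_of
def save(name, fn, crop=None, s=1):
    p,d=viewer.read_camera(name); q=p if crop is None else p[crop[0]:crop[1],crop[2]:crop[3]]
    cv2.imwrite('pics/'+fn, cv2.resize(cv2.cvtColor(q,cv2.COLOR_RGB2BGR),None,fx=s,fy=s,interpolation=cv2.INTER_CUBIC)); return p,d
def cloud(name,d):
    i=viewer.camera_info(name); K=np.array(i['intrinsics'])
    v,u=np.mgrid[:d.shape[0],:d.shape[1]]
    pc=np.stack([(u-K[0,2])/K[0,0]*d, -(v-K[1,2])/K[1,1]*d, -d],-1)
    if 'eye' in i: R,t=np.array(i['rotation']),np.array(i['eye'])
    else:
        s=env.sense(); T=np.array(i['T_tool_cam']); Rw=np.array(s['tcp_rot'])
        R=Rw@T[:3,:3]; t=Rw@T[:3,3]+np.array(s['ee_pos'])
    w=pc@R.T+t; w[d==0]=np.nan; return w
E
python3 - <<'E'
from h import *
for c in ['top','side']:
    p,d=save(c,c+'1.png',s=1.5); np.savez(c+'1.npz',p=p,w=cloud(c,d)); print(viewer.camera_info(c))
    for n in ['rack','sink_uncut','sink_a','fixture','bed','jaw','lever_grip','lever_hinge']:
        for f in (search_frame,tip_of):
            print(c,n,f.__name__,[(np.round(r['at'],3).tolist(),round(r['score'],2)) for r in f(c,n)][:6])
s=env.sense();print(s['t'],viewer.camera_info('wrist'), s['tcp_rot'])
E
```

```text
pics
{'intrinsics': array([[492.35433263,   0.        , 259.24780497],
       [  0.        , 492.35433263, 181.10962638],
       [  0.        ,   0.        ,   1.        ]]), 'eye': array([0.43320741, 0.03467313, 1.27952283]), 'rotation': array([[ 0.01734486,  0.99637469, -0.0832864 ],
       [-0.99977769,  0.01828213,  0.01050408],
       [ 0.01198866,  0.08308569,  0.99647029]])}
top rack call [([0.491, 0.308, 0.014], 0.64)]
top rack call [([0.507, 0.313, 0.004], 0.81)]
top sink_uncut call []
top sink_uncut call [([0.577, 0.328, 0.007], 0.56), ([0.49, -0.26, 0.042], 0.21)]
top sink_a call [([0.432, 0.301, 0.024], 0.74), ([0.505, 0.313, 0.023], 0.56), ([0.467, 0.308, 0.023], 0.54)]
top sink_a call [([0.432, 0.301, 0.007], 0.66), ([0.51, 0.311, 0.01], 0.63), ([0.469, 0.307, 0.009], 0.6), ([0.545, 0.318, 0.009], 0.51), ([0.491, -0.193, 0.01], 0.37)]
top fixture call [([0.487, -0.24, 0.012], 0.85)]
top fixture call [([0.487, -0.194, -0.002], 0.6)]
top bed call [([0.49, -0.236, 0.01], 0.57), ([0.49, -0.24, 0.04], 0.45)]
top bed call [([0.489, -0.193, 0.007], 0.69)]
top jaw call [([0.489
[... 1805 characters left out ...]
, 0.037], 0.96)]
1.7 {'intrinsics': array([[318.97713359,   0.        , 252.21477021],
       [  0.        , 318.97713359, 192.33833319],
       [  0.        ,   0.        ,   1.        ]]), 'T_tool_cam': array([[ 2.86397452e-05,  9.61970669e-01,  2.73152761e-01,
         7.64918593e-02],
       [ 9.99999966e-01, -9.83671081e-05,  2.41573720e-04,
        -1.76668136e-04],
       [ 2.59256081e-04,  2.73152744e-01, -9.61970639e-01,
        -1.70511663e-01],
       [ 0.00000000e+00,  0.00000000e+00,  0.00000000e+00,
         1.00000000e+00]])} [[ 9.01020053e-01  4.33777433e-01 -4.87745814e-05]
 [ 4.33777431e-01 -9.01020054e-01 -5.43780974e-05]
 [-6.75348675e-05  2.78384436e-05 -9.99999997e-01]]
```

View pics/top1.png

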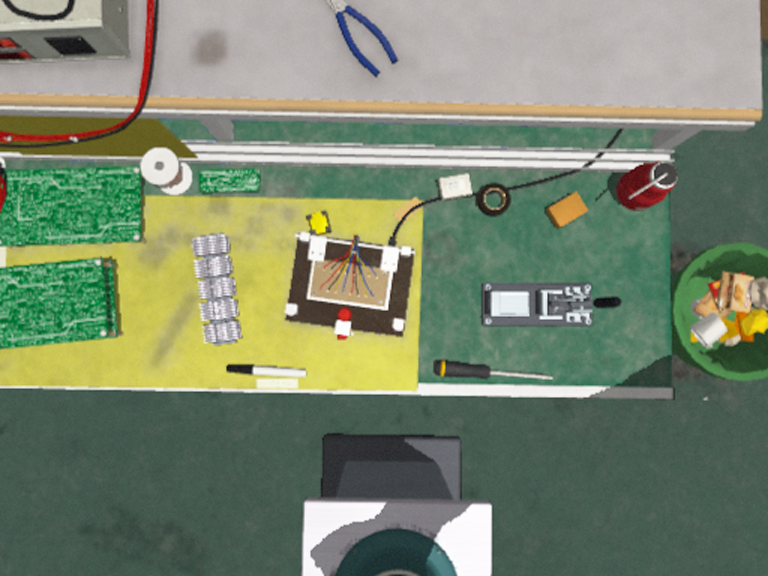

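View pics/side1.png

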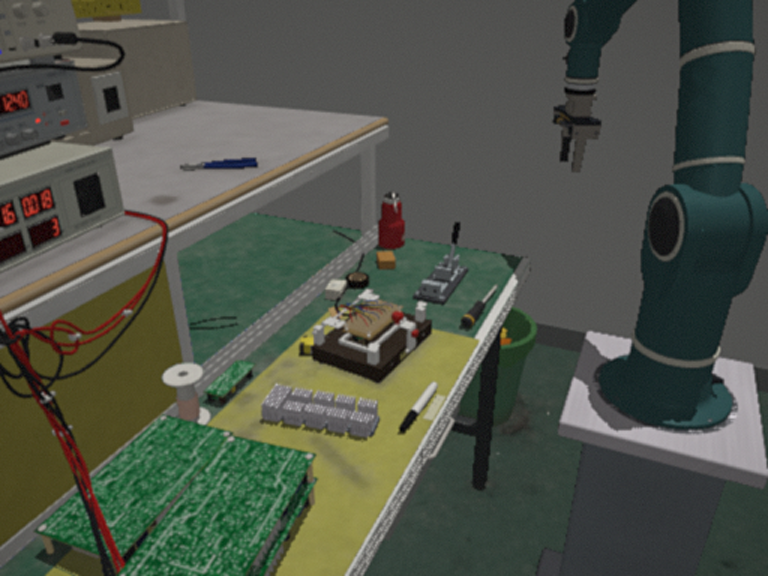

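Run:
```python
from h import *
w=np.load('top1.npz')['w']
# height map, 3cm cells
xs=np.arange(0.33,0.82,0.03); ys=np.arange(0.47,-0.42,-0.03)
ok=np.isfinite(w[...,0])
print('     '+' '.join('%4d'%(y*1000) for y in ys))
for x in xs[::-1]:
    r=[]
    for y in ys:
        m=ok&(abs(w[...,0]-x)<.015)&(abs(w[...,1]-y)<.015); r.append('%4d'%(np.nanmax(w[...,2][m])*1000) if m.any() else '   .')
    print('%4d '%(x*1000)+' '.join(r))
def Rd(psi,s=1):
    c,n=np.cos(psi)*s,np.sin(psi)*s
    return np.array([[c,n,0],[n,-c,0],[0,0,-1.]])
p=0.168
for pos,ps in [((.577,.328,.16),p),((.577,.328,.006),p),((.56,-.09,.005),0),((.56,-.09,.005),np.pi/2),((.56,-.09,.005),-np.pi/2),((.49,-.19,.02),np.pi/2),((.49,-.19,.02),-np.pi/2),((.49,-.19,.2),-np.pi/2),((.49,-.19,.2),np.pi/2),((.49,-.3,.1),-np.pi/2),((.49,-.36,.05),-np.pi/2)]:
    for s in (1,-1):
        q=solver.inverse_kinematics(pos,Rd(ps,s)); print(pos,ps,s,None if q is None else np.round(q,2))
```

```text
470  439  409  379  349  319  289  259  229  199  169  139  109   79   49   19  -10  -40  -70 -100 -130 -160 -190 -220 -250 -280 -310 -340 -370 -400
 809  435  436  435  435  330  324  325  326  324  326  324  325  324  333  334  335  324  324  324  323  324  325  325  324  325  325  325  324  325  323
 779  436  436  437  436  548  324  324  324  324  324  324  324  324  332  335  332  324  325  323  325  324  325  324  324  324  323  324  324  323  324
 749  324  323  582  579  567  324  324  324  324  325  326  324  323  324  324  324  324  323  325  325  324  324  324  324  325  324  324  325  324  323
 719  322  323  322  573  326  321  322  321  322  323  321  321  322  321  321  324  322  323  324  321  322  322  322  321  321  322  323  321  321  323
 689  248  237   95   95   28   30   28   28    9    6    7    5    6    8    6    5    5    7   31   32   24   23   24   15   13   27   26    7  119  155
 659   48   48   93   94   28   29   27   27    7    8    8    8   10    9    8    8   12   13   30   30   24   25   24    6   28   31   29    5  145  146
 629   50   48    9  
[... 2792 characters left out ...]
 0.35  0.6  -0.  ]
(0.49, -0.19, 0.2) -1.5707963267948966 1 [ 0.19  0.27  0.14  1.93 -0.05  0.94 -2.79]
(0.49, -0.19, 0.2) -1.5707963267948966 -1 [ 0.67  0.32 -0.43  1.9   0.16  0.96  0.16]
(0.49, -0.19, 0.2) 1.5707963267948966 1 [ 0.67  0.32 -0.43  1.9   0.16  0.96  0.16]
(0.49, -0.19, 0.2) 1.5707963267948966 -1 [ 0.19  0.27  0.14  1.93 -0.05  0.94 -2.79]
(0.49, -0.3, 0.1) -1.5707963267948966 1 [ 0.27  0.49  0.29  1.9  -0.19  0.78 -2.48]
(0.49, -0.3, 0.1) -1.5707963267948966 -1 [ 0.74  0.51 -0.32  1.86  0.22  0.8   0.31]
(0.49, -0.36, 0.05) -1.5707963267948966 1 [ 0.34  0.62  0.32  1.83 -0.27  0.73 -2.33]
(0.49, -0.36, 0.05) -1.5707963267948966 -1 [ 0.78  0.62 -0.27  1.8   0.23  0.74  0.39]
```

```bash
cat >> h.py <<'E'
def Rd(psi,s=1):
    c,n=np.cos(psi)*s,np.sin(psi)*s
    return np.array([[c,n,0],[n,-c,0],[0,0,-1.]])
def nets(c,names):
    for n in names:
        for f in (search_frame,tip_of): print(c,n,'sf' if f is search_frame else 'tip',[(np.round(r['at'],4).tolist(),round(r['score'],2)) for r in f(c,n)][:6])
E
python3 - <<'E'
from h import *
env.reach([.49,-.20,.2],Rd(np.pi/2)); env.pause(.2)
p,d=save('wrist','w1.png',s=1.5); np.savez('w1.npz',p=p,w=cloud('wrist',d))
for n in ['bed','fixture','lever_hinge','lever_grip','jaw']: print(n,[(np.round(r['at'],4).tolist(),round(r['score'],2)) for r in tip_of('wrist',n)][:3])
env.movel([.46,-.05,.22]); env.reach([.50,.2,.22],Rd(.168,-1)); env.movel([.577,.328,.17]); env.pause(.2)
p,d=save('wrist','w2.png',s=1.5); np.savez('w2.npz',p=p,w=cloud('wrist',d))
nets('wrist',['sink_uncut','sink_a','rack']); s=env.sense(); print(s['t'],s['ee_pos'])
E
```

```text
bed [([0.4842, -0.1961, 0.0137], 0.59)]
fixture [([0.4877, -0.1905, -0.0018], 0.95)]
lever_hinge [([0.3698, -0.1606, 0.0024], 0.74), ([0.4892, -0.3023, 0.0378], 0.63)]
lever_grip [([0.4879, -0.3302, 0.0971], 0.64)]
jaw [([0.4866, -0.2559, 0.0347], 0.72)]
wrist sink_uncut sf [([0.5773, 0.3244, 0.0343], 0.97)]
wrist sink_uncut tip [([0.5773, 0.3253, 0.0081], 0.74)]
wrist sink_a sf [([0.4378, 0.3015, 0.031], 0.72), ([0.5405, 0.323, 0.0288], 0.67), ([0.5062, 0.311, 0.0232], 0.66), ([0.4703, 0.3103, 0.03], 0.62)]
wrist sink_a tip [([0.4334, 0.3023, 0.0045], 0.88), ([0.5414, 0.3215, 0.006], 0.84), ([0.5084, 0.3141, 0.0056], 0.8), ([0.4697, 0.3094, 0.0087], 0.76)]
wrist rack sf [([0.4863, 0.3119, 0.0115], 0.7)]
wrist rack tip []
7.725 [0.5769951  0.32795173 0.17003775]
```

View pics/w1.png

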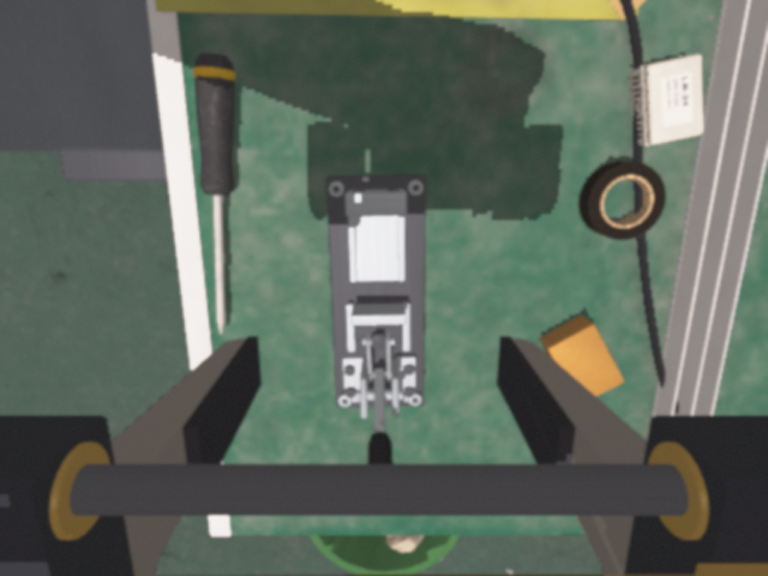

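View pics/w2.png

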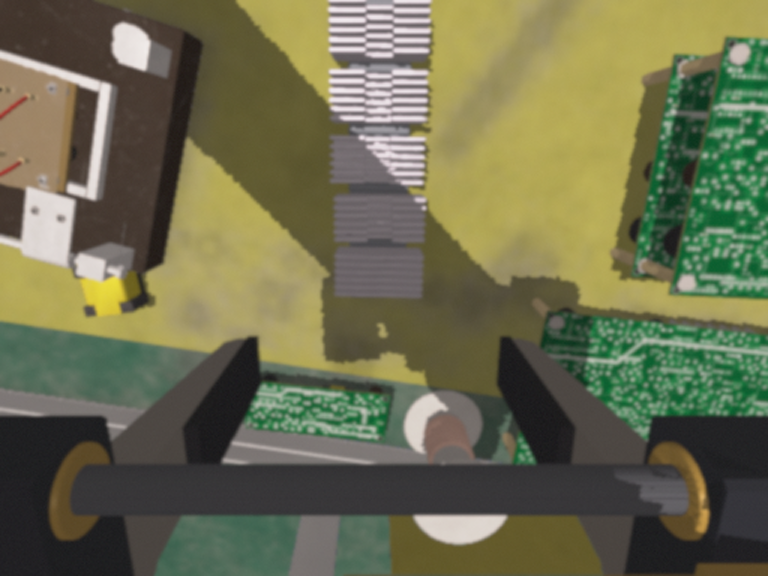

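Run:
```python
from h import *
w=np.load('w2.npz')['w']; 
def rect(m,w):
    r=cv2.minAreaRect((w[m][:,:2]*1000).astype(np.float32)); return np.round(r[0],1),np.round(r[1],1),round(r[2],2),m.sum(), np.round(np.nanmedian(w[m],0)*1000,1)
# all sinks tops
m=(w[...,2]>.029)&(w[...,2]<.05)&(abs(w[...,0]-.5)<.12)&(abs(w[...,1]-.315)<.06)
print('sinks',rect(m,w))
n,l,st,_=cv2.connectedComponentsWithStats(m.astype(np.uint8))
for k in range(1,n):
    if st[k,4]>150: print(rect(l==k,w))
for c in [(.577,.326)]:
    mm=m&(abs(w[...,0]-c[0])<.02); print(rect(mm,w))
print('sheet',np.nanmedian(w[...,2][(abs(w[...,0]-.5)<.05)&(abs(w[...,1]-.4)<.02)]))
w=np.load('w1.npz')['w']; z=w[...,2]
near=(abs(w[...,0]-.487)<.07)&(abs(w[...,1]+.2)<.2)
print('bench',np.nanmedian(z[near&(w[...,0]<.43)]))
def comps(lo,hi,t):
    m=near&(z>lo)&(z<hi); n,l,st,_=cv2.connectedComponentsWithStats(m.astype(np.uint8))
    for k in range(1,n):
        if st[k,4]>60: print(t,rect(l==k,w))
comps(.006,.2,'base'); comps(.03,.05,'jaws')
# rows in y: lip edges from z profile & brightness
p=np.load('w1.npz')['p'].astype(int).sum(2)
for v in range(148,186,6):
    print(v,np.round(np.nanmedian(w[v,225:280,1]),4),[(int(u),p[v,u],round(w[v,u,0]*1e3),round(z[v,u]*1e3)) for u in range(216,288,2)])
```

```text
sinks (array([505.4, 315.1]), array([175.9,  59.6]), 9.68, np.int64(5707), array([502.3, 317.5,  36.5]))
(array([424.9, 283.5]), array([ 6.6, 20.4]), 8.86, np.int64(242), array([425.8, 283.9,  36. ]))
(array([423.7, 320.8]), array([ 7.6, 20.8]), 8.72, np.int64(261), array([424. , 320.4,  36.3]))
(array([577.4, 327.7]), array([28.5, 57.9]), 8.26, np.int64(1483), array([577.4, 327.6,  36.3]))
(array([572.4, 327. ]), array([38.7, 57.8]), 8.09, np.int64(1497), array([577.3, 327.3,  36.3]))
sheet 0.0027065425521622666
bench 0.0008041036997063211
base (array([ 488.7, -234.3]), array([ 74.1, 189.7]), 0.91, np.int64(10107), array([ 488.8, -229.1,   12.8]))
jaws (array([ 487.5, -157.2]), array([42. , 16.6]), 1.18, np.int64(674), array([ 487. , -156.9,   41.4]))
jaws (array([ 489.3, -261. ]), array([39.9, 49.1]), 1.23, np.int64(862), array([ 488.8, -248.7,   39.8]))
jaws (array([ 489.9, -301.9]), array([34.6, 33.7]), 0.49, np.int64(500), array([ 489.9, -299. ,   43.5]))
148 -0.1736 [(216, np.int64(354), 447, 0), (218, np.int64(285), 449, 0), (220, np.int64(196), 453, 11), (222, np.int64(193), 
[... 7038 characters left out ...]
.int64(714), 477, 12), (244, np.int64(713), 480, 13), (246, np.int64(713), 482, 14), (248, np.int64(716), 484, 13), (250, np.int64(714), 487, 14), (252, np.int64(710), 489, 14), (254, np.int64(716), 491, 13), (256, np.int64(713), 493, 12), (258, np.int64(710), 496, 14), (260, np.int64(707), 498, 13), (262, np.int64(708), 500, 14), (264, np.int64(700), 503, 13), (266, np.int64(683), 505, 17), (268, np.int64(672), 507, 18), (270, np.int64(441), 510, 10), (272, np.int64(329), 512, 12), (274, np.int64(319), 514, 10), (276, np.int64(317), 517, 11), (278, np.int64(312), 519, 9), (280, np.int64(308), 522, 9), (282, np.int64(289), 524, 10), (284, np.int64(330), 527, 0), (286, np.int64(356), 530, 0)]
```

Run:
```python
from h import *
R=Rd(.155,-1); P=[.5774,.3277]
env.movel(P+[.08],R); env.movel(P+[.0105],R,rate=.08)
effector.grasp(25); s=env.sense(); print(s['gripper_width'],s['grasp_force'],s['wrist_force'])
env.movel(P+[.04],rate=.06); env.movel(P+[.17]); s=env.sense(); print(s['gripper_width'],s['t'])
save('side','s2.png',crop=(200,384,120,376),s=2)
env.movel([.50,.10,.2],rate=.2); env.reach([.57,-.11,.13],Rd(0,-1)); env.movel([.57,-.11,.02]); env.movel([.57,-.11,.0048],rate=.04)
s=env.sense(); print(s['gripper_width'],s['grasp_force'],s['wrist_force'],s['ee_pos'],s['t'])
```

```text
0.05805156463315819 24.979130029678345 [-1.10749896 -0.07104504  1.10693055]
0.058022398120244144 11.7583
0.05776157265286265 24.978635609149933 [-1.54781665  0.37305273 -0.11247351] [ 0.5698637  -0.10992893  0.0046269 ] 15.5083
```

Run:
```python
from h import *
effector.release(); env.movel([.57,-.11,.10]); R=Rd(np.pi/2)
env.reach([.57,-.11,.13],R); env.movel([.57,-.11,.03]); env.movel([.57,-.11,.0075],rate=.06)
effector.grasp(25); s=env.sense(); print(s['gripper_width'],s['grasp_force'],s['wrist_force'])
env.movel([.57,-.11,.15]); s=env.sense(); print(s['gripper_width'],s['t'],s['ee_pos'])
p,d=save('wrist','w3.png',s=1.5); w=cloud('wrist',d); T=np.array(s['ee_pos']); R=np.array(s['tcp_rot'])
q=(w-T)@R   # tool coords
m=(abs(q[...,0])<.04)&(abs(q[...,1])<.0155)&(q[...,2]>-.03)&(q[...,2]<.0)
print(m.sum(),np.round(np.nanpercentile(q[m],[2,50,98],axis=0)*1000,1))
```

```text
0.027738724926205906 24.995808005332947 [-0.0859931   0.32090411  0.44067783]
0.02808116796076781 21.5917 [ 0.56925611 -0.10994934  0.14904939]
4408 [[-27.3 -14.3 -25.3]
 [  5.1   0.9 -22.4]
 [ 29.   13.5  -1. ]]
```

View pics/w3.png

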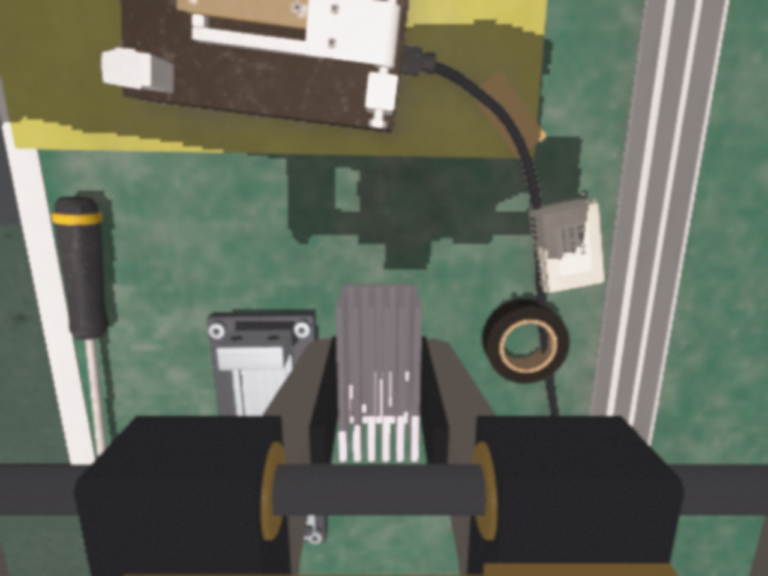

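Run:
```python
from h import *
R=Rd(np.pi/2+.0175); X,Y=.4881,-.200
env.movel([X,Y,.12],R); 
for z,r in [(.045,.12),(.030,.06),(.025,.03),(.022,.02),(.0205,.02)]:
    env.movel([X,Y,z],R,rate=r); s=env.sense(); print(z,np.round(s['ee_pos'],4),np.round(s['wrist_force'],1),round(s['gripper_width'],4),s['t'])
p,d=save('side','s3.png',crop=(150,230,260,330),s=6)
print([(np.round(r['at'],4).tolist(),round(r['score'],2)) for r in tip_of('side','sink_uncut')][:3])
```

```text
0.045 [ 0.4887 -0.1999  0.0454] [-0.2  0.2  0.2] 0.028 23.4
0.03 [ 0.4878 -0.1999  0.0297] [ 0.6 -0.4 -0.7] 0.0277 23.8
0.025 [ 0.488  -0.2     0.0248] [ 0.4 -0.2 -0.2] 0.0279 24.1167
0.022 [ 0.488  -0.1999  0.0219] [-0.8  0.1 -1.2] 0.0278 24.4167
0.0205 [ 0.488  -0.2     0.0204] [ 0.8 -0.9 -0.6] 0.0279 24.6667
[([0.4895, -0.1992, 0.0119], 0.54), ([0.6202, 0.1452, 0.0021], 0.52)]
```

View pics/s3.png

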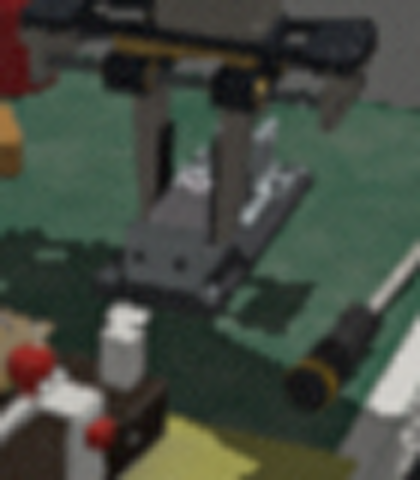

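Run:
```python
from h import *
X,Y=.4881,-.200
env.movel([X,Y,.0193],rate=.02); s=env.sense(); print(np.round(s['ee_pos'],4),np.round(s['wrist_force'],1))
effector.release(); env.pause(.1); env.movel([X,Y,.05],rate=.08); env.movel([X,Y,.2],rate=.2); env.pause(.15)
p,d=save('wrist','w4.png',s=1.5); w=cloud('wrist',d); s=env.sense()
m=(w[...,2]>.03)&(w[...,2]<.05)&(abs(w[...,0]-.488)<.03)&(w[...,1]>-.237)&(w[...,1]<-.167)
r=cv2.minAreaRect((w[m][:,:2]*1000).astype(np.float32)); print(r, np.nanmedian(w[m],0),s['t'])
```

```text
[ 0.4883 -0.2001  0.0199] [-0.3  0.1  5.1]
((490.826416015625, -204.09730529785156), (32.59699249267578, 66.18219757080078), 0.8093747496604919) [ 0.49015418 -0.1999026   0.04290881] 27.7833
```

View pics/w4.png

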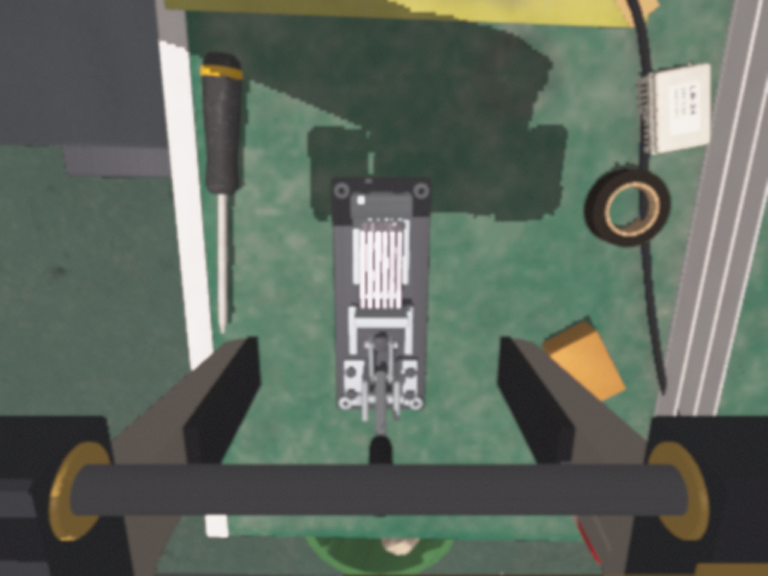

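```bash
cat > lev.py <<'E'
from h import *
R=Rd(np.pi/2+.0175); ex=np.array([np.cos(.0175),np.sin(.0175)]); ey=np.array([-ex[1],ex[0]]); O=np.array([.4882,-.194])
def W(y,z): return np.r_[O+ey*y,z]
def tcp(a,r=.070,h=.011): return W(-.108-r*np.cos(a)+.0085*np.sin(a)+h, .038+r*np.sin(a)+.0085*np.cos(a))
E
python3 - <<'E'
from lev import *
effector.grasp(10)
a0=1.22; st=tcp(a0)
env.movel(st+[0,.02,.06],R); env.movel(st+[0,.02,0],R)
for a in [1.22,1.0,.8,.6,.4,.25,.12,.05,0,-.03]:
    env.movel(tcp(a),R,rate=.06); s=env.sense(); print(a,np.round(s['ee_pos']-tcp(a),4),np.round(s['wrist_force'],1),s['t'])
    if np.linalg.norm(s['wrist_force'])>70: break
E
```

```text
1.22 [-0.0001 -0.0006  0.0001] [-0.1  0.4 -1.2] 30.9333
1.0 [-0.0002 -0.0005 -0.0003] [ 0.5 -0.  -0.2] 31.3417
0.8 [-0.0003 -0.0006 -0.0004] [ 0.5  0.3 -0.1] 31.725
0.6 [-0.0003 -0.0004 -0.0005] [-0.8  0.8  0.2] 32.1083
0.4 [-0.0003 -0.0002 -0.0006] [0.4 0.1 0.6] 32.4917
0.25 [-0.0002 -0.0001 -0.0005] [ 0.1 -0.4 -0.2] 32.8167
0.12 [-0.0003 -0.0001 -0.0006] [0.1 0.1 0.7] 33.1167
0.05 [-0.0002  0.     -0.0004] [-0.4 -0.  -0.4] 33.3667
0 [ 0.0002 -0.0001  0.0003] [ 0.1 -0.3  3.5] 33.6167
-0.03 [0.0003 0.     0.002 ] [-4.   2.7 16. ] 33.8667
```

Run:
```python
from lev import *
env.movel(tcp(-.05),R,rate=.03); env.pause(.3); s=env.sense(); print(s['ee_pos'],s['wrist_force'])
env.movel(tcp(0)+[0,0,.03],R,rate=.08); env.movel(W(-.02,.2),R,rate=.2); env.pause(.15)
p,d=save('wrist','w5.png',s=1.5); w=cloud('wrist',d); s=env.sense(); print(s['t'])
for n in ['lever_grip','lever_hinge','jaw','sink_uncut']: print(n,[(np.round(r['at'],4).tolist(),round(r['score'],2)) for r in tip_of('wrist',n)][:3])
z=w[...,2]; f=(w[...,:2]-O)@np.array([ex,ey]).T
for y in np.arange(-.14,-.215,-.01):
    m=(abs(f[...,0])<.006)&(abs(f[...,1]-y)<.004); print(round(y,3),np.round(np.nanpercentile(z[m],[50,90]),4) if m.any() else None)
```

```text
[ 0.49148639 -0.36121114  0.04615899] [-7.55439234  4.63755891 24.30851442]
36.2917
lever_grip [([0.4883, -0.3683, 0.0356], 0.42)]
lever_hinge []
jaw [([0.4871, -0.2425, 0.0395], 0.81)]
sink_uncut [([0.4918, -0.1953, 0.0147], 0.7)]
-0.14 None
-0.15 None
-0.16 [0.047  0.0476]
-0.17 [0.0468 0.048 ]
-0.18 [0.0467 0.0467]
-0.19 None
-0.2 None
-0.21 None
```

View pics/w5.png

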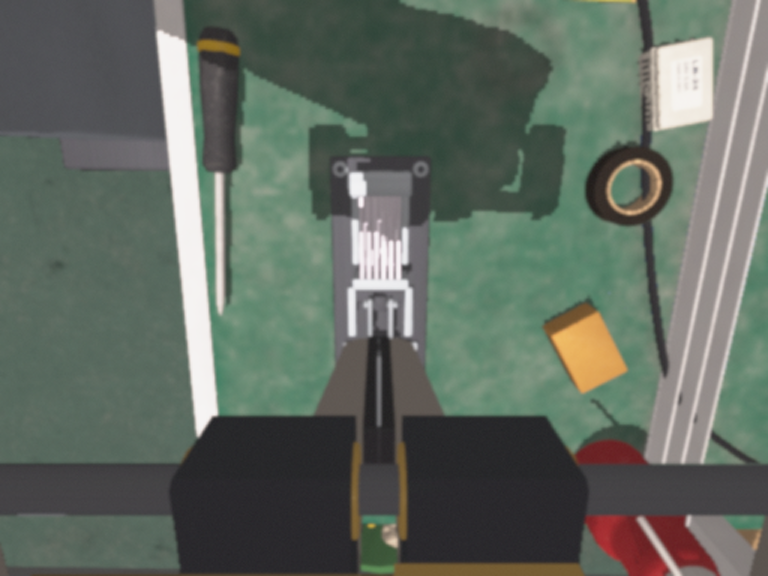

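Run:
```python
from h import *
print(workorder.finish_job())
```

```text
the job is handed in; nothing more can be done
None
```

I clamped the uncut heat sink in the fixture, fins up, with the lever level as far as the last wrist picture and depth reading show, and handed the job in at about 36 s; I couldn't read the jaw force, and no verdict came back.

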